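Crank a fluted strip out of its jig and lay it on the rack

TASK

Crank the jig's handwheel until the pusher's pointer lines up with the thin blade of the index clip, so that the strip slides out over the end of the bed; stop there and leave the pusher at that setting. Then take the strip by its overhanging end and lay it flat across both bearers of the rack, in the free place beside the finished strip and parallel to it, without dropping it. Leave everything else on the bench where it is.

Things in the scene. Friction and masses are not known exactly. Their poses are not given: they have to be found in the camera images.
- handwheel (a joint): Dark steel handwheel lying level on top of the jig's grey gearbox, vertical axis; value in rad, growing counter-clockwise seen from above. Turning it counter-clockwise drives the pusher towards the outlet by 20 mm per rad (clockwise draws it back). Range 0 to 7.2; it starts between 0 and 0.6. It stays where it is left; turning takes about 0.1 N m (some 2 N at the rim), a little more when quick.
- wheel_rim (a point): Centre of the handwheel's rim, on its axis, 150 mm above the bench. The rim is a round bar 14 mm thick on a circle of radius 65 mm (measured to the bar's centre), free to be pinched from above; three 11 mm spokes dip from it to a 30 mm hub whose top is 13 mm below the rim's centre (the centre pin's 9 mm below). The gearbox top is 42 mm below. The point turns with the wheel: one spoke lies along its +x, the others at +-120 degrees; z up.
- pointer (a point): Tip of the upright aluminium pointer fin (3 mm thick, 8 mm high) at the side of the aluminium pusher, over the bed's far rail, 101 mm above the bench, just at the front face of the pusher (which pushes the strip's end). Moves with the pusher; axes as outlet.
- index: Small steel clip, 12 mm wide, fixed on the far rail, with an upright thin blade (2 mm thick, 19 mm high) in its middle; it differs in place from run to run. Origin on the blade's middle plane at the rail's top; x points along the feed, so pointer and blade line up when the pointer's x in this frame is 0. When it starts the pointer stands 68 to 100 mm short of it. It stands 120 to 140 mm before the outlet, so at the setting 55 to 75 mm of the strip stick out.
- outlet (a point): Middle of the outlet end of the jig's wooden bed, on the bed's top, 80 mm above the bench. x points along the feed, out of the jig; z up; y points to the gearbox and handwheel side. The bed is 340 mm long and 94 mm wide; two rails (25 mm thick, 18 mm high) leave a channel 44 mm wide. Nothing is below or beside the strip past the outlet down to the bench (the rack, at most 55 mm high with its strip, stands near).
- strip_mid (a point): Centre of the loose strip: a flat light-wood bar 195 x 40 x 10 mm (its x, y, z), about 60 g, three dark flutes on its top. x along its length. It starts in the jig's channel, x along the feed, end about level with the outlet, some 1 to 11 mm inside; its trailing end starts 2 to 25 mm ahead of the pusher. Its rear end touches the pusher's front face once pushed. It tips off the bed if more than about 95 mm stick out.
- rack: Drying rack fixed on the bench: dark base board 130 x 200 x 8 mm (x, y, z) with two bearers along y, 14 mm thick, centred at x = -35 and +35 mm, tops 45 mm above the bench. Origin on the bench under its middle. Strips lie on it along the rack's x. The finished strip lies at y = +60 mm; the free place is centred at x = 0, y = -45 mm.
- free_place (a point): Middle of the free place, at the height of the bearers' tops (45 mm above the bench); axes as the rack: the strip shall lie along x (either way round), its centre here.
- finished_mid (a point): Centre of the finished strip already on the rack, the same size and look as the other. To be left alone.
- wax_tin: Flat round metal tin, 76 mm wide, 32 mm high, loose on the bench, origin under its middle. Bystander.
- tape_measure: Grey tape measure, 65 x 35 x 58 mm, loose on the bench, origin under its middle. Bystander.
- strip: The same loose strip as strip_mid; origin at the centre of its underside.
Mind the look-alikes: they are no part of the job. Leave any green look-alike of the strip alone.

How it is judged:
On the way:
1. the pusher's pointer is brought within 4 mm of the index blade and rests there, the strip fed out of the bed by it and still lying on it (x of pointer in the frame of index between -0.004 and 0.004 m and velocity of joint handwheel between -0.05 and 0.05 rad/s and x of strip_mid in the frame of outlet between -0.05 and -0.003 m and z of strip_mid in the frame of outlet between 0 and 0.009 m), for 0.3 s.
At the end, for the whole second after the job is handed in: The pointer is still within 4 mm of the index blade; the strip lies at rest, flutes up and flat, on both bearers of the rack, its centre within 25 mm (along) and 30 mm (across) of the free place's middle, parallel to the rack's x within 0.2 rad, released (x of pointer in the frame of index between -0.004 and 0.004 m and x of strip_mid in the frame of rack between -0.025 and 0.025 m and y of strip_mid in the frame of rack between -0.075 and -0.015 m and z of strip_mid in the frame of rack between 0.046 and 0.054 m and angle between the x axis of strip_mid and the x axis of rack, either way round below 0.2 rad and angle between strip_mid's own z axis and vertical below 0.06 rad and linear speed of strip below 0.02 m/s and contact force between the fingers and strip below 0.05 N); the robot touches nothing.
It fails at once if the strip falls onto the bench (height (world z) of strip_mid below 0.03 m).
It fails at once if the strip is dropped or thrown (moves faster than 0.6 m/s without being held) (linear speed of strip above 0.6 m/s and contact force between the fingers and strip below 0.05 N).
It fails at once if the finished strip is shifted by more than 15 mm (distance of finished_mid from where it was at the start of the episode above 0.015 m).
It fails at once if the wax tin or the tape measure is shifted by more than 20 mm (distance of any of wax_tin, tape_measure from where it was at the start of the episode above 0.02 m).
It also fails if it takes over 72 s, if anything falls off the work surface, if the arm or the gripper's body presses on something with over 40 N, if the wrist force passes 120 N, or if a joint passes its speed limit or range.

ROBOT

A 7-joint arm with a two-finger parallel gripper is mounted at the origin on the work surface. World frame = base frame: x ahead of the robot, y to its left, z up, the work surface at z = 0. Lengths are in m, angles in rad, forces in N, time in s.
With the tool pointing down it reaches from about 0.4 to 0.75 m from the base axis. Payload 19.5 kg.
Tool frame: the origin (TCP) lies between the finger pads; the fingertips stand 25 mm ahead of it and the grasp point (between the pads) lies 6 mm ahead of it (arm.tcp_to_tips is the distance from the TCP to the fingertips, in m); y points along the fingers, x is the direction in which the jaws open and shut, and the axes are right-handed (so a half turn about y gives the same grasp; the last joint's range is limited). The gripper opens to 85 mm and grips with 20 to 120 N. Pads are 22 mm wide; open, the fingers measure 114 mm over their backs; the gripper's body (76 mm by 85 mm) begins 54 mm behind the grasp point. The pads swing forward as they close: fully open they stand 13 mm farther back than shut.
Start: joints at [1.171, 0.707, -0.028, 1.485, 0.022, 0.951, -0.075], TCP at [0.201, -0.539, 0.256] pointing down, gripper open.
Joint ranges: [-2.71, 2.71], [-0.32, 2.16], [-1.57, 1.52], [0, 2.45], [-1.46, 4.6], [0, 2.02], [-2.83, 2.83]. Speed limits (rad/s): [1.89, 1.89, 2.57, 2.57, 3.01, 3.01, 3.01].

INTERFACE

Orientations are given as a rotation vector (axis times angle).
In Python, from rig import arm, observe, cams gives the robot as it stands. Calls block until the motion is done:
- arm.move_to(position, orientation): joint-space move of the TCP to a pose.
- arm.move_l(position, rotation=None, rate=0.15, guard=None): straight line of the TCP; rotation=None keeps the orientation; rate is the mean speed in m/s. With guard (N) it stops when the force on the tool has changed by that much, and returns True; else False.
- arm.move_j(angles): joint-space move.
- arm.open_jaws() and arm.grab(): open the fingers fully, or close them until they stop; the grip force is fixed at half the most.
- arm.wait(seconds).
- arm.solve_ik(position, orientation): joint angles nearest the present ones, or None.
- observe(): the state.
- cams.capture(name): name is "scene" or "top" or "wrist"; returns the picture (420x560x3 uint8, blue, green, red); there is no depth.
- cams.camera_info(name): a dict with "fov_y" (degrees; the focal length in pixels is half the picture's height over the tangent of half this angle, whatever the lens; pixels are square), "cx", "cy" (the principal point, pixels), "D" ([k1, k2, p1, p2, k3] as OpenCV has them; the pictures are not rectified), "origin" and "rotation" of the camera in the world; the wrist camera has in their place "mount" (4x4, takes a point from camera to tool coordinates, whose origin is the TCP and whose axes are the tool frame's). Camera axes: x right, y up, looking along -z (the intrinsics and any distortion apply to the point x, -y, -z); pixel columns grow to the right and rows downward; lengths in m; the calibration is good to about 2 mm. A picture is of the moment at which its call begins: read the wrist's pose just before it. camera_info takes no time and is no camera call.
A pose or a line that the arm cannot do raises arm.Unreachable and nothing moves.
- arm.sign_off(): hands the job in, once; it reports no verdict.
The state is a dict: "time_s": time; "qpos": joint angles; "joint_vel": joint speeds; "joint_torque": joint torques, N m; "position": TCP position; "tcp_rot": TCP orientation; "wrist_force": force on the tool from outside, world axes, zero at the start; "ft_torque": the same for the moment, N m; "grip_width": finger opening in m.
Only numpy, scipy, OpenCV 4.12 (cv2) and the standard library are available. Lean on these libraries where they do the work, as an engineer would, in place of code of your own. Each camera call takes 0.05 s, during which the arm holds its last target. There are 200 camera calls.

## Working session

There is one attempt and no reset: what is moved stays moved. The work goes in short steps, each a Python script; the robot and the scene stay as the last script left them, time stands still between calls to the robot, and variables do not carry over. Pictures are saved under pics/ and viewed, about 8 in all and at most 12, crops included, and the job is handed in when it is done.

```bash
ls; mkdir -p pics
python3 - <<'E'
from rig import arm, observe, cams
import cv2,numpy as np
for n in ("top","scene"):
    im=cams.capture(n); cv2.imwrite(f"pics/{n}0.png",im); 
for n in ("top","scene","wrist"): print(n,{k:np.round(v,4).tolist() for k,v in cams.camera_info(n).items() if not isinstance(v,str)})
s=observe(); print(s["time_s"],s["tcp_rot"],s["position"])
E
```

```text
pics
top {'fov_y': 49.404, 'cx': 279.6495, 'cy': 207.056, 'D': [-0.0081, 0.0, 0.0, 0.0, 0.0], 'origin': [0.2272, 0.0633, 1.2957], 'rotation': [0.1571, -0.1428, -1.5383]}
scene {'fov_y': 57.0419, 'cx': 277.3254, 'cy': 210.1933, 'D': [0.0186, 0.0, 0.0, 0.0, 0.0], 'origin': [0.8909, -0.2885, 0.6718], 'rotation': [0.7378, 0.3352, 0.8344]}
wrist {'fov_y': 67.292, 'cx': 283.2755, 'cy': 207.5261, 'D': [-0.069, 0.0, 0.0, 0.0, 0.0], 'mount': [[1.0, -0.0025, 0.0005, 0.0003], [0.0012, 0.2912, -0.9566, -0.1185], [0.0022, 0.9566, 0.2912, 0.0742], [0.0, 0.0, 0.0, 1.0]]}
0.1 [-1.35695457  0.94228304 -0.94090672] [ 0.20130926 -0.53837616  0.2558879 ]
```

View pics/top0.png

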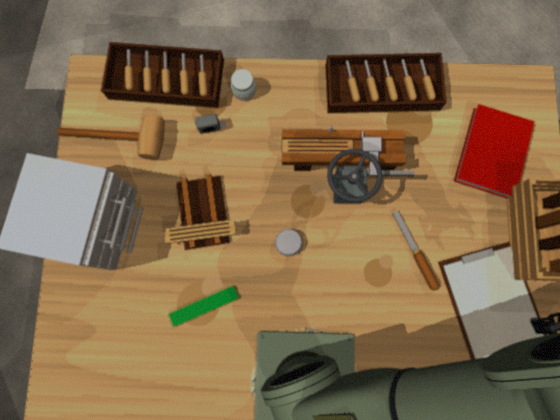

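View pics/scene0.png

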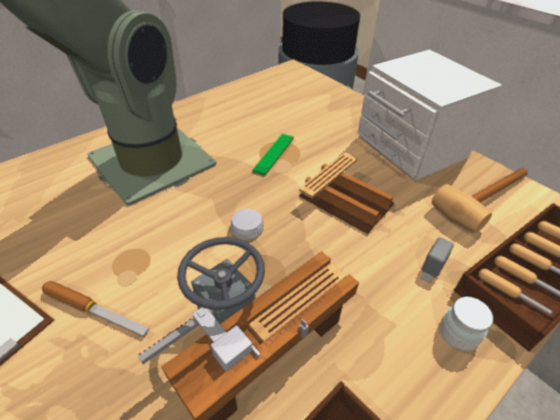

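```bash
cat > h.py <<'E'
from rig import arm, observe, cams
import cv2,numpy as np
from scipy.spatial.transform import Rotation as R
def pose(name):
    i=cams.camera_info(name)
    if name=="wrist":
        s=observe(); T=np.eye(4); T[:3,:3]=R.from_rotvec(s["tcp_rot"]).as_matrix(); T[:3,3]=s["position"]
        M=T@np.array(i["mount"]); return M[:3,:3],M[:3,3]
    return R.from_rotvec(i["rotation"]).as_matrix(),np.array(i["origin"])
def KD(name):
    i=cams.camera_info(name); f=210/np.tan(np.radians(i["fov_y"]/2))
    return np.array([[f,0,i["cx"]],[0,f,i["cy"]],[0,0,1.]]),np.array(i["D"],float)
def rays(name,px,P):
    K,D=KD(name); u=cv2.undistortPoints(np.float64(px).reshape(-1,1,2),K,D).reshape(-1,2)
    return np.c_[u[:,0],-u[:,1],-np.ones(len(u))]@P[0].T
def onplane(name,px,z,P=None):
    P=P or pose(name); d=rays(name,px,P); return P[1]+d*((z-P[1][2])/d[:,2])[:,None]
def project(name,X,P=None):
    P=P or pose(name); K,D=KD(name); c=(np.atleast_2d(X)-P[1])@P[0]; c=c*[1,-1,-1]
    return cv2.projectPoints(c,np.zeros(3),np.zeros(3),K,D)[0].reshape(-1,2)
def down(a):  # tool y down, jaw axis x at world angle a
    x=np.array([np.cos(a),np.sin(a),0]); y=np.array([0,0,-1.]); return R.from_matrix(np.c_[x,y,np.cross(x,y)]).as_rotvec()
def snap(name,fn):
    P=pose(name); im=cams.capture(name); cv2.imwrite(fn,im); np.savez(fn[:-4]+".npz",R=P[0],o=P[1]); return im,P
def load(fn):
    z=np.load(fn[:-4]+".npz"); return cv2.imread(fn),(z["R"],z["o"])
E
python3 - <<'E'
from h import *
np.set_printoptions(precision=3,suppress=True)
for n,p,z in [("wheel",(355,176),.15),("outlet",(282,148),.08),("inlet",(405,148),.08),("rack",(203,213),.0),("finished",(200,232),.05),("tin",(289,242),.032),("tape",(207,123),.05),("green",(204,306),.01)]:
    print(n,onplane("top",[p],z)[0])
print("scene wheel",onplane("scene",[(222,272)],.15)[0])
s=observe(); print(R.from_rotvec(s["tcp_rot"]).as_matrix())
for y in(-.05,.0,.12):
  for x in (.35,.45,.5):
    for a in (0,np.pi/2,np.pi,-np.pi/2):
      q=arm.solve_ik([x,y,.4],down(a)); print(x,y,round(a,2),None if q is None else np.round(q,2))
E
```

```text
wheel [ 0.536 -0.116  0.15 ]
outlet [0.631 0.076 0.08 ]
inlet [ 0.639 -0.266  0.08 ]
rack [0.455 0.3   0.   ]
finished [0.393 0.296 0.05 ]
tin [0.374 0.05  0.032]
tape [0.71  0.295 0.05 ]
green [0.193 0.279 0.01 ]
scene wheel [ 0.546 -0.113  0.15 ]
[[ 0.35  -0.     0.937]
 [-0.937  0.001  0.35 ]
 [-0.001 -1.    -0.   ]]
0.35 -0.05 0 [ 0.42  0.21 -0.48  1.88  0.11  1.08 -0.1 ]
0.35 -0.05 1.57 [ 0.8   0.29 -1.02  1.87  0.27  1.13  1.25]
0.35 -0.05 3.14 [-0.77  0.41  1.31  1.9  -0.43  1.16 -2.45]
0.35 -0.05 -1.57 [ 0.08  0.19 -0.03  1.89  0.01  1.07 -1.53]
0.45 -0.05 0 [ 0.3   0.38 -0.41  1.61  0.16  1.19 -0.15]
0.45 -0.05 1.57 [ 0.57  0.46 -0.9   1.6   0.37  1.26  1.19]
0.45 -0.05 3.14 [-0.32  0.41  0.58  1.63 -0.24  1.18 -2.82]
0.45 -0.05 -1.57 [ 0.02  0.36  0.04  1.62 -0.01  1.16 -1.51]
0.5 -0.05 0 [ 0.27  0.47 -0.41  1.45  0.19  1.26 -0.16]
0.5 -0.05 1.57 [ 0.49  0.54 -0.85  1.44  0.41  1.34  1.19]
0.5 -0.05 3.14 [-0.29  0.51  0.6   1.47 -0.3   1.26 -2.8 ]
0.5 -0.05 -1.57 [ 0.    0.45  0.06  1.46 -0.03  1.23 -1.51]
0.35 0.0 0 [ 0.3   0.2  -0.51  1.89  0.11  1.08 -0.25]
0.35 0.0 1.57
[... 615 characters left out ...]
2]
0.35 0.12 0 [ 0.13  0.27 -0.75  1.83  0.2   1.12 -0.69]
0.35 0.12 1.57 [ 0.41  0.39 -1.25  1.83  0.4   1.21  0.61]
0.35 0.12 3.14 [ 0.44  0.43 -1.34  1.83  0.44  1.24  2.11]
0.35 0.12 -1.57 [-0.18  0.23 -0.31  1.84  0.08  1.09 -2.09]
0.45 0.12 0 [-0.01  0.42 -0.52  1.57  0.22  1.22 -0.57]
0.45 0.12 1.57 [ 0.22  0.5  -0.97  1.56  0.43  1.3   0.77]
0.45 0.12 3.14 [ 0.35  0.64 -1.34  1.56  0.62  1.45  2.11]
0.45 0.12 -1.57 [-0.25  0.39 -0.12  1.57  0.05  1.18 -1.96]
0.5 0.12 0 [-0.05  0.5  -0.45  1.41  0.22  1.28 -0.52]
0.5 0.12 1.57 [ 0.16  0.57 -0.88  1.4   0.44  1.37  0.84]
0.5 0.12 3.14 [ 0.3   0.72 -1.34  1.4   0.7   1.55  2.16]
0.5 0.12 -1.57 [-0.25  0.48 -0.09  1.42  0.04  1.25 -1.91]
```

Run:
```python
from h import *
arm.move_to([0.6,-0.05,0.40],down(-np.pi/2)); print(observe()["time_s"])
im,P=snap("wrist","pics/w1.png")
cv2.imwrite("pics/w1b.png",cv2.resize(im,None,fx=1.42,fy=1.42,interpolation=cv2.INTER_CUBIC))
```

```text
2.4083
```

View pics/w1b.png

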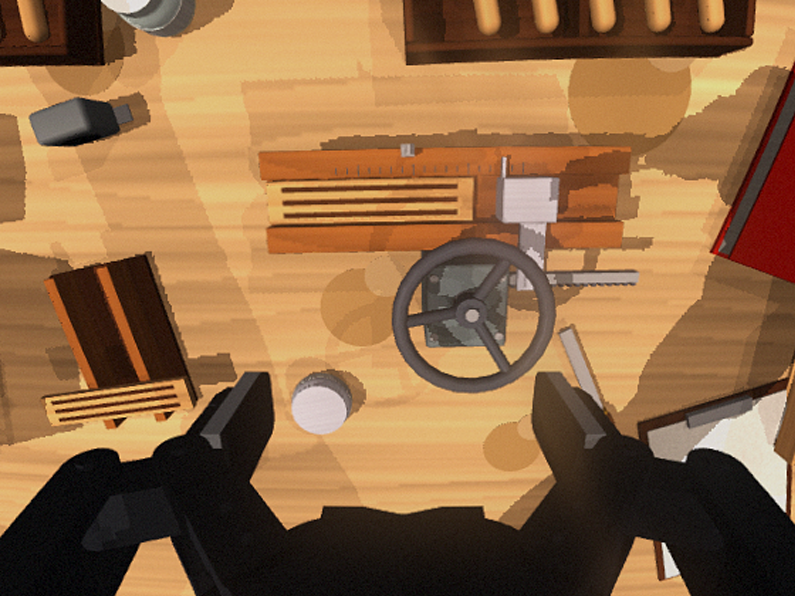

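Run:
```python
from h import *
w=cv2.imread("pics/w1.png"); s=cv2.imread("pics/scene0.png")
a=cv2.resize(w[95:145,265:395],(780,300),interpolation=cv2.INTER_CUBIC)
b=cv2.resize(s[300:375,215:345],None,fx=4,fy=4,interpolation=cv2.INTER_CUBIC); b=np.hstack([b,np.zeros((300,780-b.shape[1],3),np.uint8)])
cv2.imwrite("pics/c1.png",np.vstack([a,b]))
```

```text
(no output)
```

View pics/c1.png

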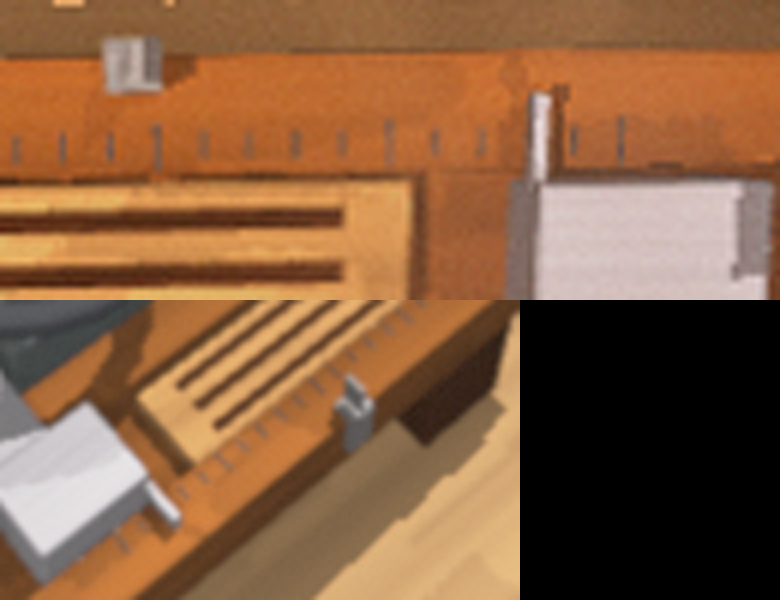

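Run:
```python
from h import *
np.set_printoptions(precision=4,suppress=True)
im,P=load("pics/w1.png"); k=1.42
print("blade w",onplane("wrist",[(287,105.8)],.115,P), "s",onplane("scene",[(303,321)],.117))
print("ptr w",onplane("wrist",[(355,112)],.101,P), "s",onplane("scene",[(259,354.5)],.101))
print("wheel c",onplane("wrist",[(473.5/k,315/k)],.15,P),"pin",onplane("wrist",[(472/k,316/k)],.141,P))
# bed outline (far rail top edge) z .098
bed=onplane("wrist",np.array([(261,152),(630,148),(268,252),(622,249)])/k,.098,P); print("bed",bed)
st=onplane("wrist",np.array([(268,181),(473,177),(473,219),(268,223)])/k,.09,P); print("strip",st, st.mean(0))
# spokes: dark mask polar around wheel centre
c=onplane("wrist",[(473.5/k,315/k)],.15,P)[0]
g=cv2.cvtColor(im,cv2.COLOR_BGR2GRAY)
th=np.radians(np.arange(0,360,3))
for r in (.035,.045):
    X=np.c_[c[0]+r*np.cos(th),c[1]+r*np.sin(th),np.full(len(th),.139)]
    p=project("wrist",X,P); v=[int(g[int(round(b)),int(round(a))]) for a,b in p]; print(r,v)
fin=onplane("wrist",np.array([(42,397),(190,378),(195,402),(46,425)])/k,.055,P); print("fin",fin,fin.mean(0))
```

```text
blade w [[ 0.6814 -0.0555  0.115 ]] s [[ 0.6834 -0.0561  0.117 ]]
ptr w [[ 0.6746 -0.1426  0.101 ]] s [[ 0.6761 -0.1387  0.101 ]]
wheel c [[ 0.5434 -0.1133  0.15  ]] pin [[ 0.5392 -0.1135  0.141 ]]
bed [[ 0.6809  0.077   0.098 ]
 [ 0.6864 -0.259   0.098 ]
 [ 0.5886  0.0778  0.098 ]
 [ 0.5925 -0.2637  0.098 ]]
strip [[ 0.6548  0.0749  0.09  ]
 [ 0.6582 -0.1168  0.09  ]
 [ 0.6191 -0.1185  0.09  ]
 [ 0.6154  0.078   0.09  ]] [ 0.6368 -0.0206  0.09  ]
0.035 [114, 107, 101, 100, 98, 99, 100, 98, 106, 100, 103, 111, 109, 111, 110, 110, 107, 108, 110, 108, 112, 111, 76, 79, 80, 78, 85, 79, 83, 56, 47, 60, 71, 75, 79, 72, 75, 77, 65, 64, 63, 67, 64, 62, 63, 67, 68, 71, 71, 69, 69, 86, 84, 77, 75, 69, 159, 153, 153, 153, 155, 155, 188, 184, 182, 113, 113, 87, 80, 86, 94, 85, 73, 64, 160, 166, 168, 166, 85, 84, 78, 136, 112, 159, 172, 169, 162, 159, 155, 158, 158, 155, 98, 100, 97, 110, 103, 108, 95, 91, 91, 99, 103, 109, 120, 119, 103, 79, 77, 91, 92, 89, 84, 69, 105, 118, 113, 114, 116, 112]
0.045 [61, 66, 55, 52, 55, 66, 62, 87, 91, 93, 114, 110, 81, 85, 72, 92, 106, 106, 72, 68, 65, 63, 62, 56, 53, 61, 63, 60, 75, 71, 85, 47, 56, 77, 77, 61, 107, 69, 93, 89, 108, 103, 147, 105, 110, 125, 115, 136, 176, 178, 177, 187, 185, 186, 184, 183, 182, 183, 182, 180, 181, 181, 184, 181, 186, 185, 184, 190, 107, 86, 93, 90, 57, 157, 139, 149, 172, 170, 168, 163, 159, 157, 173, 172, 173, 169, 172, 156, 160, 156, 155, 105, 106, 102, 110, 105, 101, 106, 105, 159, 153, 93, 131, 131, 141, 124, 92, 83, 75, 87, 95, 88, 73, 92, 92, 92, 64, 65, 64, 63]
fin [[0.4003 0.3934 0.055 ]
 [0.4307 0.197  0.055 ]
 [0.3988 0.1958 0.055 ]
 [0.3601 0.399  0.055 ]] [0.3974 0.2963 0.055 ]
```

Run:
```python
from h import *
from scipy.optimize import least_squares
np.set_printoptions(precision=4,suppress=True)
def fit(name,im,P,c0):
    g=cv2.GaussianBlur(cv2.cvtColor(im,cv2.COLOR_BGR2GRAY),(0,0),.7).astype(np.float32); c=np.array(c0)
    r=np.arange(.045,.086,.0005); th=np.radians(np.arange(0,360,4))
    for it in range(3):
        Q=np.stack([c[0]+np.outer(np.cos(th),r),c[1]+np.outer(np.sin(th),r),np.full((len(th),len(r)),.15)],-1)
        p=project(name,Q.reshape(-1,3),P).astype(np.float32).reshape(len(th),len(r),2)
        v=cv2.remap(g,p[...,0],p[...,1],cv2.INTER_LINEAR)
        d=np.gradient(cv2.GaussianBlur(v,(9,1),0),axis=1)
        i=d[:,34:].argmax(1)+34; ok=d[np.arange(len(th)),i]>4   # outer dark->bright edge
        e=Q[np.arange(len(th)),i][ok][:,:2]
        s=least_squares(lambda q:np.hypot(*(e-q[:2]).T)-q[2],[*c,.07],loss="soft_l1",f_scale=.001); c=s.x[:2]
    return s.x,ok.sum(),np.median(abs(s.fun))
im,P=load("pics/w1.png"); print("wrist",fit("wrist",im,P,(.541,-.114)))
for n in("top","scene"): print(n,fit(n,cv2.imread(f"pics/{n}0.png"),pose(n),(.541,-.114)))
k=1.42
for p in [(508,262),(407,322),(508,370)]:
    q=onplane("wrist",[np.array(p)/k],.145,P)[0]-[.541,-.114,0]; print(np.degrees(np.arctan2(q[1],q[0])))
print(arm.tcp_to_tips); arm.grab(); print(arm.tcp_to_tips,observe()["grip_width"],observe()["time_s"])
```

```text
wrist (array([ 0.54  , -0.1134,  0.0725]), np.int64(87), np.float64(0.000450008185106307))
top (array([ 0.5378, -0.1161,  0.0745]), np.int64(32), np.float64(0.0009902342689368654))
scene (array([ 0.5416, -0.1121,  0.0723]), np.int64(73), np.float64(0.0003295571561235111))
-29.50804224150661
95.8786914015988
-146.80865333851733
0.025
0.025 0.00028684810993690987 3.225
```

```bash
cat >> h.py <<'E'
C=np.array([.5405,-.1130]); RR=.0365
def wp(a,z=.145): a=np.radians(a); return [C[0]+RR*np.cos(a),C[1]+RR*np.sin(a),z]
def arc(a0,a1,step=12,rate=.12,guard=20):
    n=int(np.ceil(abs(a1-a0)/step))
    for a in np.linspace(a0,a1,n+1)[1:]:
        if arm.move_l(wp(a),rate=rate,guard=guard): print("guard at",a,observe()["wrist_force"]); return a
    return a1
E
python3 - <<'E'
from h import *
np.set_printoptions(precision=3,suppress=True)
o=down(-np.pi/2)
arm.move_to(wp(33,.23),o); print(observe()["time_s"])
if arm.move_l(wp(33),rate=.1,guard=12): print("touch",observe()["position"],observe()["wrist_force"])
else:
    print(observe()["time_s"]); f0=observe()["wrist_force"]
    a=arc(33,93); s=observe(); print(a,s["time_s"],s["position"],s["wrist_force"],f0)
im,_=snap("scene","pics/s2.png"); cv2.imwrite("pics/s2b.png",cv2.resize(im[180:410,120:370],None,fx=2.4,fy=2.4,interpolation=cv2.INTER_CUBIC))
E
```

```text
3.9667
4.9667
93 6.2167 [ 0.539 -0.077  0.145] [-0.258 -0.087  0.134] [ 0.19  -0.349 -0.052]
```

View pics/s2b.png

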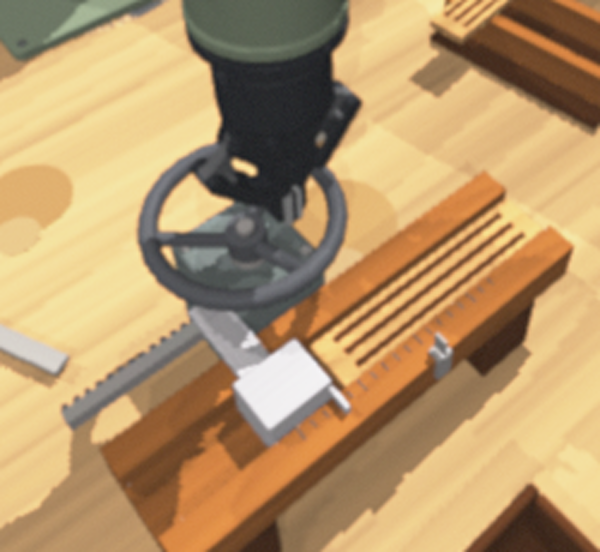

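Run:
```python
from h import *
np.set_printoptions(precision=4,suppress=True)
a=arc(93,275); s=observe(); print(a,s["time_s"],s["position"],s["wrist_force"])
im,_=snap("scene","pics/s3.png"); cv2.imwrite("pics/s3b.png",cv2.resize(im[290:360,235:335],None,fx=8,fy=8,interpolation=cv2.INTER_CUBIC))
```

```text
275 10.2667 [ 0.5437 -0.1493  0.145 ] [-0.3031 -0.3439 -0.2784]
```

View pics/s3b.png

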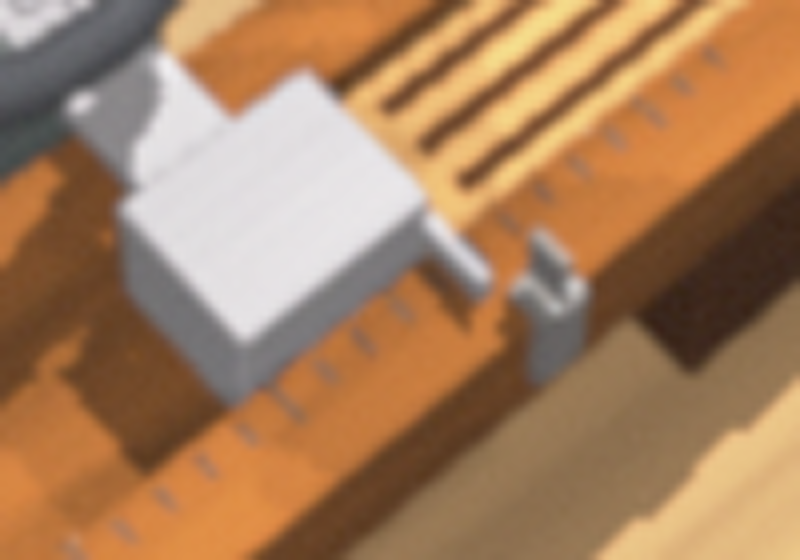

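Run:
```python
from h import *
np.set_printoptions(precision=4,suppress=True)
print("blade",onplane("scene",[(235+540/8,290+236/8),(235+553/8,290+258/8),(235+570/8,290+278/8)],.117))
print("ptr",onplane("scene",[(235+488/8,290+280/8),(235+432/8,290+215/8)],.101))
# marks along the rail at z .098: spacing
print(onplane("scene",[(235+70/8,290+548/8),(235+402/8,290+308/8)],.098))
```

```text
blade [[ 0.681  -0.055   0.117 ]
 [ 0.6861 -0.0562  0.117 ]
 [ 0.6914 -0.0565  0.117 ]]
ptr [[ 0.6755 -0.0629  0.101 ]
 [ 0.6574 -0.0621  0.101 ]]
[[ 0.6652 -0.1595  0.098 ]
 [ 0.6679 -0.0791  0.098 ]]
```

Run:
```python
from h import *
np.set_printoptions(precision=4,suppress=True)
a=arc(275,293,step=9,rate=.06); print(a)
a=arc(293,286,step=7); arm.move_l(wp(286,.24),rate=.2)
arm.move_to([0.6,-0.0,0.32],down(-np.pi/2)); s=observe(); print(s["time_s"])
im,P=snap("wrist","pics/w4.png"); sc,_=snap("scene","pics/s4.png")
p=project("wrist",[(.68,-.056,.1)],P)[0]; print(p); x,y=p.astype(int); print(x,y)
A=cv2.resize(im[y-25:y+30,x-45:x+45],None,fx=6,fy=6,interpolation=cv2.INTER_CUBIC)
B=cv2.resize(sc[305:340,265:325],None,fx=7,fy=7,interpolation=cv2.INTER_CUBIC)
o=np.zeros((A.shape[0]+B.shape[0],A.shape[1],3),np.uint8); o[:A.shape[0]]=A; o[A.shape[0]:,:B.shape[1]]=B; cv2.imwrite("pics/c4.png",o)
```

```text
293
12.425
[337.5174 106.1044]
337 106
```

View pics/c4.png

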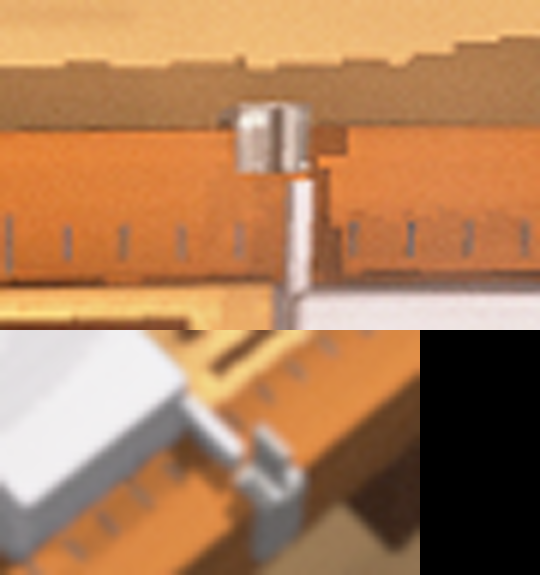

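Run:
```python
from h import *
np.set_printoptions(precision=4,suppress=True)
im,P=load("pics/w4.png")
print("w ptr",onplane("wrist",[(342.3,111.5),(342.2,121)],.101,P))
print("w blade top",onplane("wrist",[(337.3,104.3)],.117,P),"base edges z.1",onplane("wrist",[(331.2,104),(343.3,104)],.100,P))
print("s ptr",onplane("scene",[(299,323.3)],.101),"blade",onplane("scene",[(303.6,321.7)],.117))
```

```text
w ptr [[ 0.6747 -0.061   0.101 ]
 [ 0.6651 -0.0614  0.101 ]]
w blade top [[ 0.6814 -0.0529  0.117 ]] base edges z.1 [[ 0.682  -0.0494  0.1   ]
 [ 0.6821 -0.0619  0.1   ]]
s ptr [[ 0.6763 -0.0571  0.101 ]] blade [[ 0.6849 -0.0562  0.117 ]]
```

Run:
```python
from h import *
np.set_printoptions(precision=4,suppress=True)
arm.move_to(wp(286,.24),down(-np.pi/2))
if arm.move_l(wp(286),rate=.15,guard=12): raise SystemExit("touch")
a=arc(286,305,step=9.5,rate=.06); print(a)
arc(305,298,step=7); arm.move_l(wp(298,.24),rate=.2)
arm.move_to([0.6,-0.057,0.30],down(-np.pi/2)); s=observe(); print(s["time_s"])
im,P=snap("wrist","pics/w5.png")
p=project("wrist",[(.68,-.056,.1)],P)[0]; x,y=p.astype(int); print(x,y)
cv2.imwrite("pics/c5.png",cv2.resize(im[y-25:y+35,x-45:x+45],None,fx=7,fy=7,interpolation=cv2.INTER_CUBIC))
```

```text
305
15.95
282 105
```

View pics/c5.png

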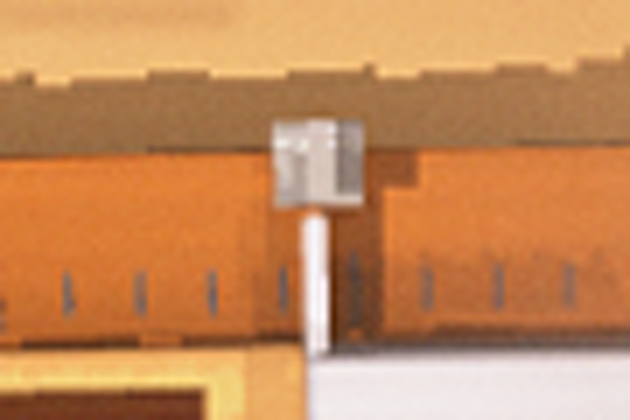

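Run:
```python
from h import *
np.set_printoptions(precision=3,suppress=True)
arm.move_to([0.5,0.29,0.40],down(-np.pi/2)); print(observe()["time_s"])
im,P=snap("wrist","pics/w6.png")
cv2.imwrite("pics/w6b.png",cv2.resize(im,None,fx=1.42,fy=1.42,interpolation=cv2.INTER_CUBIC))
for z in(0,.1,.2): print(z,onplane("top",[(140,215),(107,268),(137,190)],z))
for yy in(.38,.4):
  for a in (.17,np.pi+.17):
    for z in(.051,.2): q=arm.solve_ik([.487,yy,z],down(a)); print(yy,a,z,None if q is None else q)
for a in (0,np.pi):
    for z in(.091,.2): q=arm.solve_ik([.634,.118,z],down(a)); print("pick",a,z,None if q is None else q)
q=arm.solve_ik([.513,.238,.051],down(np.pi+.17)); print(q)
```

```text
17.4
0 [[0.444 0.481 0.   ]
 [0.29  0.562 0.   ]
 [0.518 0.497 0.   ]]
0.1 [[0.428 0.449 0.1  ]
 [0.285 0.524 0.1  ]
 [0.496 0.463 0.1  ]]
0.2 [[0.411 0.417 0.2  ]
 [0.28  0.485 0.2  ]
 [0.473 0.43  0.2  ]]
0.38 0.17 0.051 [-0.605  1.053 -0.233  1.482  0.339  0.647 -0.827]
0.38 0.17 0.2 [-0.58   0.847 -0.292  1.385  0.269  0.948 -0.766]
0.38 3.311592653589793 0.051 [-1.123  1.314  1.073  1.501 -1.247  1.112 -2.736]
0.38 3.311592653589793 0.2 [-0.224  1.13  -1.348  1.371  1.092  1.46   1.794]
0.4 0.17 0.051 [-0.629  1.068 -0.24   1.43   0.335  0.684 -0.84 ]
0.4 0.17 0.2 [-0.608  0.867 -0.293  1.332  0.268  0.981 -0.782]
0.4 3.311592653589793 0.051 [-1.136  1.322  1.073  1.449 -1.232  1.127 -2.799]
0.4 3.311592653589793 0.2 [-0.264  1.142 -1.348  1.318  1.099  1.48   1.8  ]
pick 0 0.091 [-0.126  1.027 -0.245  1.355  0.294  0.795 -0.464]
pick 0 0.2 [-0.117  0.889 -0.271  1.268  0.247  1.017 -0.423]
pick 3.141592653589793 0.091 [-0.492  1.112  0.632  1.37  -0.742  0.901 -2.803]
pick 3.141592653589793 0.2 [-0.556  1.024  0.854  1.286 -0.776  1.168 -2.792]
[-0.693  1.045  0.41   1.698 -0.715  0.554 -2.814]
```

View pics/w6b.png

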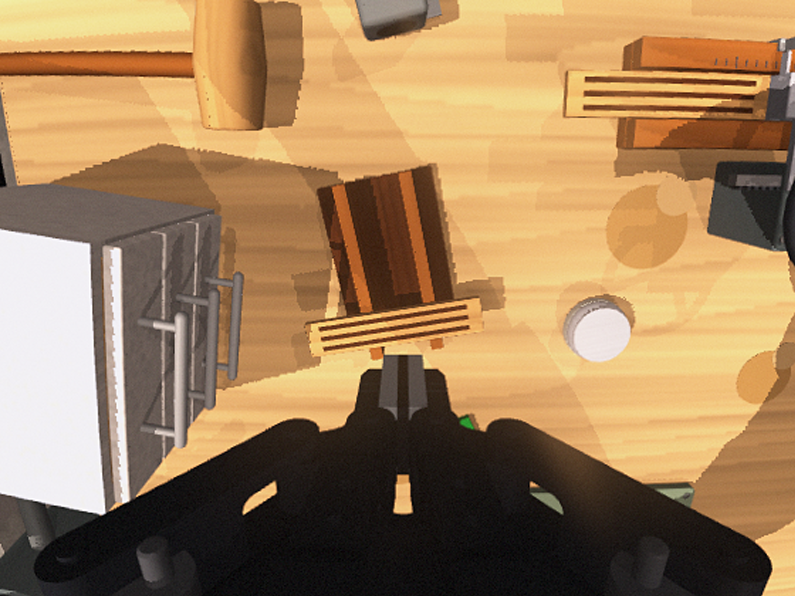

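Run:
```python
from h import *
np.set_printoptions(precision=4,suppress=True)
im,P=load("pics/w6.png"); k=1.42; f=lambda px,z:onplane("wrist",np.array(px,float)/k,z,P)
print("cab base",f([(218,213),(213,402)],0))
for z in(.1,.15,.2,.25): print("cab top front edge",z,f([(110,245),(122,505)],z)[:,:2].tolist())
print("handles bottom z.05",f([(242,275),(237,378)],.05),"mid .1",f([(218,292),(212,408)],.1),"top .16",f([(187,315),(182,445)],.16))
fin=f([(305,323),(479,298),(483,330),(314,356)],.055); print("fin",fin,fin.mean(0)); d=fin[1]-fin[0]+fin[2]-fin[3]; print(np.degrees(np.arctan2(d[1],d[0])),np.linalg.norm(d)/2)
b=f([(339,183),(365,313),(405,172),(434,304)],.045); print("bearers",b)
for i in(0,2): d=b[i+1]-b[i]; print(np.degrees(np.arctan2(d[1],d[0])))
c=f([(317,188),(433,165)],.008); print("base far corners",c, np.linalg.norm(c[0]-c[1]))
st=f([(567,69),(564,117),(770,74),(768,121)],.09); print("strip",st)
```

```text
cab base [[0.5161 0.5025 0.    ]
 [0.2678 0.5398 0.    ]]
cab top front edge 0.1 [[0.49798027408089823, 0.5732156204192191], [0.18260807486191, 0.6257796158591231]]
cab top front edge 0.15 [[0.5071888454462106, 0.5391733200918833], [0.22952251573297144, 0.5854527693426619]]
cab top front edge 0.2 [[0.5163974168115228, 0.5051310197645477], [0.2764369566040329, 0.5451259228262006]]
cab top front edge 0.25 [[0.5256059881768351, 0.4710887194372119], [0.3233513974750943, 0.5047990763097395]]
handles bottom z.05 [[0.4546 0.4628 0.05  ]
 [0.33   0.4823 0.05  ]] mid .1 [[0.4502 0.4701 0.1   ]
 [0.3197 0.4934 0.1   ]] top .16 [[0.4474 0.474  0.16  ]
 [0.3151 0.4995 0.16  ]]
fin [[0.401  0.396  0.055 ]
 [0.43   0.2051 0.055 ]
 [0.3928 0.1988 0.055 ]
 [0.3611 0.3884 0.055 ]] [0.3962 0.2971 0.055 ]
-80.92931360169891 0.1926454266683547
bearers [[0.5511 0.3537 0.045 ]
 [0.4093 0.3301 0.045 ]
 [0.5621 0.2857 0.045 ]
 [0.4199 0.2531 0.045 ]]
-170.5411654040196
-167.10840130612266
base far corners [[0.5439 0.3837 0.008 ]
 [0.5686 0.2547 0.008 ]] 0.13135379610172648
strip [[ 0.654   0.1422  0.09  ]
 [ 0.6132  0.1416  0.09  ]
 [ 0.6587 -0.0528  0.09  ]
 [ 0.6167 -0.0582  0.09  ]]
```

Run:
```python
from h import *
np.set_printoptions(precision=4,suppress=True)
o=down(np.radians(.9)); arm.open_jaws()
arm.move_to([.6345,.102,.22],o)
print(arm.move_l([.6345,.102,.090],rate=.12,guard=8),observe()["position"],observe()["time_s"])
arm.grab(); s=observe(); print(s["grip_width"],s["wrist_force"],s["time_s"])
if .035<s["grip_width"]<.045:
    arm.move_l([.6343,.110,.091],rate=.05); arm.move_l([.6343,.110,.19],rate=.1); arm.wait(.3)
    s=observe(); print(s["grip_width"],s["wrist_force"],s["ft_torque"],s["time_s"])
    d=np.array([-.179,.984]); g=np.array([.501,.311])+.056*d; print(g)
    arm.move_l([*g,.16],down(np.radians(10.3)),rate=.15); print(observe()["position"],observe()["time_s"])
sc,_=snap("scene","pics/s7.png"); cv2.imwrite("pics/s7b.png",cv2.resize(sc[60:360,230:530],None,fx=1.95,fy=1.95,interpolation=cv2.INTER_CUBIC))
```

```text
False [0.6348 0.1021 0.0907] 21.025
0.03884561298105408 [0.5223 0.5006 6.1363] 21.5167
0.03856504391829628 [ 0.1466  0.2191 -0.4296] [0.0642 0.0169 0.0358] 23.2667
[0.491  0.3661]
[0.4914 0.3656 0.16  ] 25.3833
```

View pics/s7b.png

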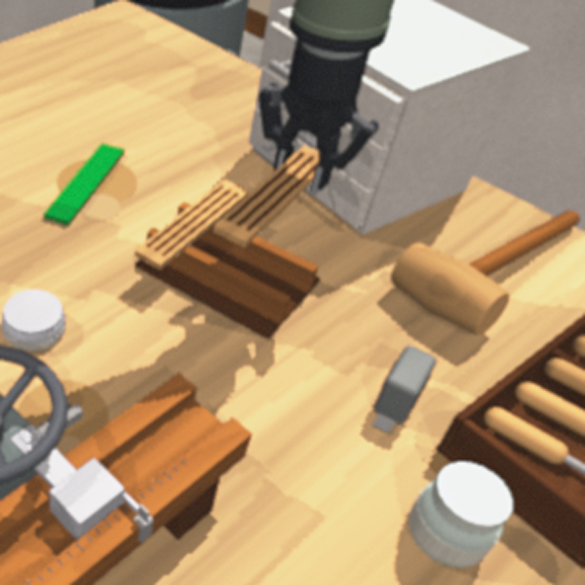

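Run:
```python
from h import *
np.set_printoptions(precision=4,suppress=True)
d=np.array([-.179,.984]); g=np.array([.4914,.3656]); n=np.array([.984,.179])
for dz in(0,-.01,-.02,-.03):
    for s in(.02,-.02): print(dz,s,(project("scene",[(*(g-d*.154+n*s),.16+dz)])[0]-[230,60])*1.95, end=" ")
    print("near",(project("scene",[(*(g+d*.0415),.16)])[0]-[230,60])*1.95)
```

```text
0 0.02 [245.2499 237.7733] 0 -0.02 [212.9339 221.723 ] near [318.3139 148.8102]
-0.01 0.02 [243.7801 245.0148] -0.01 -0.02 [211.7803 228.9434] near [318.3139 148.8102]
-0.02 0.02 [242.337  252.1272] -0.02 -0.02 [210.6472 236.0379] near [318.3139 148.8102]
-0.03 0.02 [240.9198 259.1141] -0.03 -0.02 [209.534  243.0097] near [318.3139 148.8102]
```

Run:
```python
from h import *
np.set_printoptions(precision=4,suppress=True)
p=observe()["position"]; x,y=.491,.3661
print(arm.move_l([x,y,.062],rate=.08,guard=8))
print(arm.move_l([x,y,.050],rate=.02,guard=3)); s=observe(); print(s["position"],s["wrist_force"],s["ft_torque"],s["time_s"])
sc,_=snap("scene","pics/s8.png"); cv2.imwrite("pics/s8b.png",cv2.resize(sc[80:240,270:430],None,fx=3.7,fy=3.7,interpolation=cv2.INTER_CUBIC))
```

```text
False
True
[0.4911 0.3662 0.0552] [-1.6321 -0.7289 10.1364] [-0.3834  0.3483  0.043 ] 27.2333
```

View pics/s8b.png

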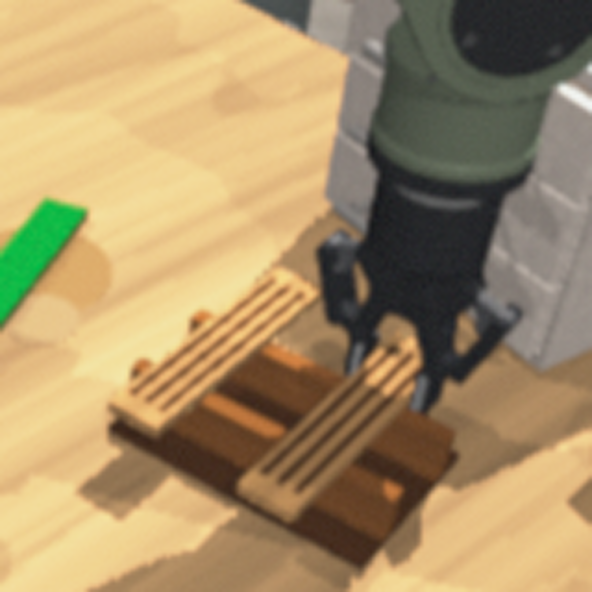

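Run:
```python
from h import *
np.set_printoptions(precision=4,suppress=True)
arm.open_jaws(); s=observe(); print(s["grip_width"],s["wrist_force"])
print(arm.move_l([.491,.3661,.20],rate=.1,guard=8))
arm.move_to([.45,.12,.40],down(-np.pi/2)); print(observe()["time_s"])
im,P=snap("wrist","pics/w9.png"); tp,_=snap("top","pics/t9.png"); sc,_=snap("scene","pics/s9.png")
A=cv2.resize(sc[100:240,270:430],None,fx=2.5,fy=2.5,interpolation=cv2.INTER_CUBIC)
B=cv2.resize(sc[295:345,265:325],None,fx=6,fy=6,interpolation=cv2.INTER_CUBIC)
T=cv2.resize(tp[160:260,160:250],None,fx=2.5,fy=2.5,interpolation=cv2.INTER_CUBIC)
o=np.zeros((600,780,3),np.uint8); o[:350,:400]=A; o[:300,405:765]=B; o[350:600,:225]=T; cv2.imwrite("pics/c9.png",o)
```

```text
0.08529100400143923 [-0.5084 -0.551  -0.514 ]
False
30.625
```

View pics/c9.png

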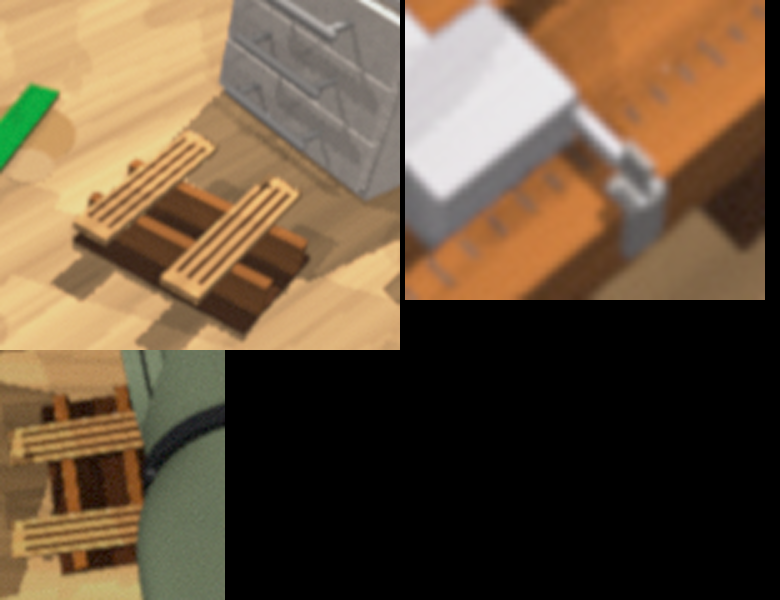

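Run:
```python
from h import *
np.set_printoptions(precision=4,suppress=True)
c=onplane("scene",np.array([(163,277),(270,179),(298,190),(193,292)])/2.5+[270,100],.055); m=c.mean(0); d=c[1]-c[0]+c[2]-c[3]
y=np.radians(-169.5); u=np.array([np.cos(y),np.sin(y)]); v=np.array([-u[1],u[0]])*-1; r=m[:2]-[.458,.301]
print(m,"len",np.linalg.norm(d)/2,"ang",np.degrees(np.arctan2(d[1],d[0])),"rack x,y",r@v,r@u)
print("ptr",onplane("scene",[(301.7,320)],.107),"blade top",onplane("scene",[(265+235/6,295+168/6)],.117))
arm.sign_off()
```

```text
[0.5044 0.3065 0.055 ] len 0.1869358025634848 ang 99.33968485280802 rack x,y -0.0030256936263063057 -0.046593392069353576
ptr [[ 0.677  -0.0523  0.107 ]] blade top [[ 0.6871 -0.057   0.117 ]]
the job is handed in; nothing more can be done
```

I handed the job in at about 31 s of the 72 s allowed. The pusher stands at the index blade, and the strip lies on the rack's free place. Hand-in reports no verdict.

**What I did**
- **Cranking:** I turned the wheel with the closed fingers behind one spoke. The first stop was about 4.5 mm short, so I pushed on a little further.
- **Moving the strip:** I took it by the overhanging end, lifted it out and checked it hung level. I lowered it until it touched the bearers at the expected height, let go and backed off.

**Last checks**
- **Strip:** It lies flat, flutes up, on both bearers. Its centre is at about x = -3 mm, y = -47 mm in the rack frame (target 0, -45). It is about 1° off parallel.
- **Bystanders:** The finished strip looks unmoved, and the path kept clear of the tin and tape measure. I did not re-measure any of the three.
- **Pointer, two views disagree:**
  - The wrist camera directly above the blade showed it aligned to about 0.5 mm. This view hardly depends on height.
  - The last scene-camera reading put it about 4 to 5 mm past the blade. That reading is oblique, comes from pixels read off an enlarged crop, and rests on my own guess that the fin's top is at 107 mm. With the stated 101 mm it would read even further past.
  - I trusted the overhead view, taken before the strip was lifted, and did not turn the wheel again. The strip was drawn away from the pusher, so the pusher should not have moved since.

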